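# Draw the mandrel from behind the polish jars

## Robot

A 7-joint arm with a two-finger parallel gripper is mounted at the origin on the work surface. World frame = base frame: x ahead of the robot, y to its left, z up, the work surface at z = 0. Lengths are in m, angles in rad, forces in N, time in s.
With the tool pointing down it reaches from about 0.4 to 0.875 m from the base axis. Payload 4.4 kg.
Tool frame: the origin (TCP) lies at the very end of the fingers, on their centre line; the grasp point (between the pads) lies 19 mm behind it; z points along the fingers, x is the direction in which the jaws open and shut, and the axes are right-handed (so a half turn about z gives the same grasp; the last joint's range is limited). The gripper opens to 85 mm and grips with 20 to 120 N. Pads are 22 mm wide; open, the fingers measure 114 mm over their backs; the gripper's body (76 mm by 85 mm) begins 54 mm behind the grasp point. The pads swing forward as they close: fully open they stand 13 mm farther back than shut.
Start: joints at [-1.188, 0.628, 0.038, 1.517, -0.027, 0.996, -0.02], TCP at [0.282, 0.586, 0.231] pointing down, gripper open.
Joint ranges: [-3.06, 3.06], [-0.37, 2.12], [-1.25, 1.32], [0.18, 2.47], [-1.1, 4.24], [0.23, 1.98], [-2.94, 2.94]. Speed limits (rad/s): [2.57, 2.57, 3.14, 3.14, 3.14, 3.14, 3.14].

## Interface

Orientations are given as a unit quaternion [x, y, z, w].
In Python, from bench import bot, viewer gives the robot as it stands.
- The arm moves only by the tool apply_moves, never from a script. Its argument "rows" is a list of rows, each a list of 3 entries, a list of its own where there are three numbers: the opening in per cent of the stroke, from 0 (shut) to 100 (fully open), then the shift along the world's x, y, z in mm, then the turn about the world's z in rad. In form: [[grip, [dx, dy, dz], spin], ...]. A call has 1 to 12 rows; each row is the pose to reach, as a shift and turn from the pose measured when the call began; what a row does not reach only later rows make up. A row lasts 1/8 s, in which the tool goes at most 62.5 mm and 10.7 degrees, less where a joint would pass 70% of its speed; a pose out of reach is approached as far as the arm can. A call with a gripper value outside its range is refused whole. The fingers move at their own pace and stop on an object; the grip force is fixed at half the most. Time passes only in rows, so rows that repeat a pose let the fingers close. It gives the time, the measured TCP pose, the force and the opening at its end, in the units of the state.
- bot.get_obs(): the state, without advancing time (a new reading comes with each control period).
- viewer.grab_frame(name): name is "scene" or "top" or "wrist"; returns a dict with "img" (400x640x3 uint8, blue, green, red), "vertical_fov" (degrees; the focal length in pixels is half the picture's height over the tangent of half this angle, whatever the lens; pixels are square), "cx", "cy" (the principal point, pixels), "T" (4x4, takes a point from camera to world coordinates). Camera axes: x right, y up, looking along -z (the intrinsics and any distortion apply to the point x, -y, -z); pixel columns grow to the right and rows downward; lengths in m; the calibration is good to about 2 mm. A picture is of the moment at which its call begins. There is no depth.
- bot.hand_in(): hands the job in, once; it reports no verdict.
The state is a dict: "t": time; "joint_pos": joint angles; "qd": joint speeds; "tau": joint torques, N m; "tool_pos": TCP position; "eef_rot": TCP orientation; "wrist_force": force on the tool from outside, world axes, zero at the start; "wrist_torque": the same for the moment, N m; "opening": finger opening in m.
Only numpy, scipy, OpenCV 4.12 (cv2) and the standard library are available. Lean on these libraries where they do the work, as an engineer would, in place of code of your own. Each camera call takes 0.05 s, during which the arm holds its last target. There are 200 camera calls.

## Task

First move the three jars that stand before the copper tube into the grey tray, leaving the steel rod in its tube. Then draw the rod out of the tube, a length at a time, and lay it centred in both Vs of the wooden stand while the jars wait in the tray. Last, put each jar back on the coaster of its lid's colour, upright and centred; never tip a jar over or let the rod drop on the bench.

Things in the scene. Friction and masses are not known exactly. Their poses are not given: they have to be found in the camera images.
- mandrel: Plain steel rod, 14 mm diameter, 240 mm long, 0.26 kg. Origin at its middle, on its axis; y runs along it. At the start it lies level in the copper tube, axis 42 mm above the bench, its -y end standing 60 mm out of the mouth, 180 mm inside. It slides freely, out towards the tube's -y, where the jars stand in its way. Let go with 105 mm or more inside, it stays within 4 degrees of level.
- tube: Copper tube, fixed, lying level on two dark wood blocks: 185 mm long, outside diameter 32 mm, bore 20 mm, axis 45 mm above the bench, top at 61 mm. Origin on the bench under the centre of its mouth; the y axis runs from the mouth into the tube, so the rod comes out towards -y.
- tray: Shallow grey painted tray, fixed: the side area. 80 mm (its x) by 200 mm (its y), 12 mm high, walls and floor 4 mm thick. Origin at the centre of its underside. The three jars fit side by side along its y, for instance at -62, 0 and +62 mm.
- cradle: Dark wood stand, fixed, with two V-shaped rests 120 mm apart (at y = -60 and +60 mm, each 12 mm thick). Base plate 70 mm (x) by 160 mm (y), 8 mm thick; origin at the centre of its underside. The rod lies in both Vs along the stand's y axis, its axis then 48 mm above the bench (V tips 42 mm apart at the height of 59 mm), and its middle over the middle of the stand.
- jar_red: Round white jar with a red lid, 42 mm diameter, 60 mm tall (the top 15 mm are the lid, of the same diameter), about 0.12 kg, loose. Origin at the centre of its underside, z up. At the start it stands on the red coaster.
- jar_blue: Round white jar with a blue lid, 42 mm diameter, 60 mm tall (the top 15 mm are the lid, of the same diameter), about 0.12 kg, loose. Origin at the centre of its underside, z up. At the start it stands on the blue coaster.
- jar_green: Round white jar with a green lid, 42 mm diameter, 60 mm tall (the top 15 mm are the lid, of the same diameter), about 0.12 kg, loose. Origin at the centre of its underside, z up. At the start it stands on the green coaster.
- coaster_red: Flat red disc fixed to the bench, 56 mm diameter, 3 mm thick, the place of the jar with the red lid. Origin at the centre of its underside. The three coasters lie in a row before the tube's mouth, centres about 64 mm apart, in any order.
- coaster_blue: Flat blue disc fixed to the bench, 56 mm diameter, 3 mm thick, the place of the jar with the blue lid. Origin at the centre of its underside. The three coasters lie in a row before the tube's mouth, centres about 64 mm apart, in any order.
- coaster_green: Flat green disc fixed to the bench, 56 mm diameter, 3 mm thick, the place of the jar with the green lid. Origin at the centre of its underside. The three coasters lie in a row before the tube's mouth, centres about 64 mm apart, in any order.
There are look-alikes about, which are no part of the job. What is shaped like the jar_green but black or purple is not meant.

How it is judged:
By the outcome, as a careful person would: the job done as asked, in the order asked, and still so for the second after the job is handed in, with the robot touching nothing.
It also fails if it takes over 125 s, if anything falls off the work surface, if the arm or the gripper's body presses on something with over 40 N, if the wrist force passes 120 N, or if a joint passes its speed limit or range.

## Working session

There is one attempt and no reset: what is moved stays moved. The work goes in short steps, Python scripts to look and compute and a tool call to move; the robot and the scene stay as the last step left them, time stands still between calls to the robot, and variables do not carry over. Pictures are saved under pics/ and viewed, about 12 in all and at most 16, crops included, and the job is handed in when it is done.

Besides the shell and the picture viewer there is one more tool, called as a command line: name --argument value ..., lists and objects as JSON in quotes. apply_moves: Moves the arm, as the interface text tells. Its arguments: {"type":"object","properties":{"rows":{"type":"array"}},"required":["rows"]}

```bash
ls; mkdir -p pics; cat > h.py <<'E'
from bench import bot, viewer
import numpy as np, cv2
def grab(n,save=None):
    f=viewer.grab_frame(n)
    if save: cv2.imwrite('pics/'+save,f['img'])
    return f
E
python3 - <<'E'
from h import *
print(bot.get_obs())
for n in ['scene','top','wrist']:
    f=grab(n,n+'0.png'); print(n,{k:v for k,v in f.items() if k!='img'})
E
```

```text
pics
{'t': 0.0, 'joint_pos': array([-1.18777351,  0.62935807,  0.03842712,  1.51838433, -0.02695334,
        0.99628375, -0.01998979]), 'qd': array([-5.17845398e-04,  1.20024072e-03,  1.40121814e-03,  1.25448646e-03,
        4.06049838e-05, -2.36737083e-04, -6.46160662e-06]), 'tau': array([ 2.01916606e-05, -5.63393104e+01,  1.22582886e+00, -1.93445581e+01,
        1.08931668e-02,  1.08044173e-02, -6.78483488e-06]), 'tool_pos': array([0.28174363, 0.58506512, 0.23037586]), 'eef_rot': array([ 8.46717595e-01,  5.32041724e-01, -7.95714926e-04,  5.33411825e-04]), 'wrist_force': array([0.68612844, 0.17447506, 0.15346459]), 'wrist_torque': array([-0.00945661, -0.05215368, -0.03320846]), 'opening': 0.08541307663825555}
scene {'vertical_fov': 44.770609778406794, 'cx': 319.81792015097545, 'cy': 194.43968384430408, 'T': array([[-0.68445145, -0.46747139,  0.55946109,  1.08751051],
       [ 0.7286976 , -0.41451168,  0.54514206,  0.52484439],
       [-0.02293516,  0.78080123,  0.62435841,  0.66801923],
       [ 0.        ,  0.        ,  0.        ,  1.        ]])}
top {'vertical_fov': 47.89566115653472, 'cx': 317.6390876291584, 'cy': 196.6377018116498, 'T': array([[-0.01297663,  0.99045578, -0.13721863,  0.48795557],
       [-0.99934476, -0.00820933,  0.03525143,  0.01057054],
       [ 0.03378851,  0.13758616,  0.98991332,  0.72454176],
       [ 0.        ,  0.        ,  0.        ,  1.        ]])}
wrist {'vertical_fov': 61.34936042929196, 'cx': 323.8057126796285, 'cy': 196.57746446914248, 'T': array([[ 0.43436143, -0.86056196, -0.26601366,  0.21454841],
       [ 0.9007369 ,  0.41440174,  0.13016999,  0.61749969],
       [-0.00178282, -0.29614914,  0.95514005,  0.37168696],
       [ 0.        ,  0.        ,  0.        ,  1.        ]])}
```

View pics/top0.png

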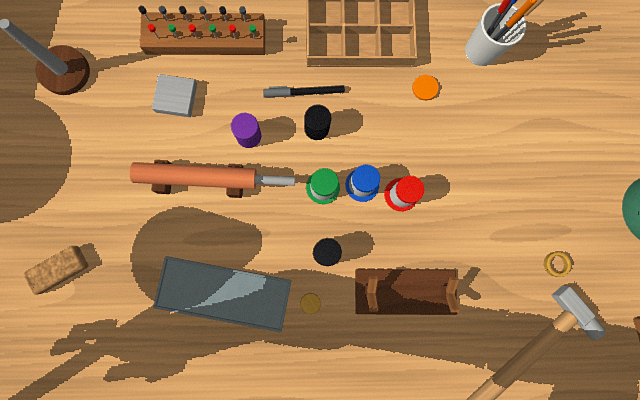

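View pics/scene0.png

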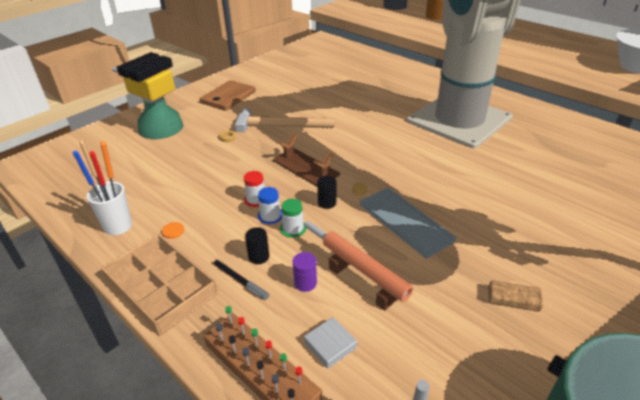

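The top view shows the tube axis along row ~178 with its mouth near column 255, and the rod tip near 294. The lids are green (323,184), blue (364,181) and red (408,190). The tray is at (222,293) and the cradle at (407,291). The black decoys at (317,122) and (327,250) and the purple one are to be avoided. The scene view agrees. Next I measure positions.

```bash
cat >> h.py <<'E'
def foc(f): return 200/np.tan(np.radians(f['vertical_fov'])/2)
def ray(f,px,z):
    px=np.atleast_2d(np.asarray(px,float)); F=foc(f)
    d=np.c_[(px[:,0]-f['cx'])/F,-(px[:,1]-f['cy'])/F,-np.ones(len(px))]@f['T'][:3,:3].T
    o=f['T'][:3,3]; return o+d*((z-o[2])/d[:,2])[:,None]
def proj(f,P):
    P=np.atleast_2d(P); c=(P-f['T'][:3,3])@f['T'][:3,:3]; F=foc(f)
    return np.c_[f['cx']+F*c[:,0]/-c[:,2], f['cy']-F*c[:,1]/-c[:,2]]
def blobs(f,lo,hi,roi=None,mina=40,k=0):
    h=cv2.cvtColor(f['img'],cv2.COLOR_BGR2HSV); m=cv2.inRange(h,np.array(lo),np.array(hi))
    if roi: z=np.zeros_like(m); x0,y0,x1,y1=roi; z[y0:y1,x0:x1]=m[y0:y1,x0:x1]; m=z
    if k: m=cv2.morphologyEx(m,cv2.MORPH_CLOSE,np.ones((k,k)))
    c=cv2.findContours(m,cv2.RETR_EXTERNAL,cv2.CHAIN_APPROX_NONE)[0]
    return m,sorted([x for x in c if cv2.contourArea(x)>=mina],key=cv2.contourArea,reverse=True)
def cen(c): M=cv2.moments(c); return np.array([M['m10'],M['m01']])/M['m00']
HSV=dict(red=([0,170,90],[6,255,255]),green=([50,120,60],[80,255,255]),blue=([100,150,80],[118,255,255]))
def two(fa,pa,fb,pb):
    A=[];b=[]
    for f,p in((fa,pa),(fb,pb)):
        o=f['T'][:3,3]; d=ray(f,p,0)[0]-o; d/=np.linalg.norm(d); Q=np.eye(3)-np.outer(d,d); A.append(Q); b.append(Q@o)
    x=np.linalg.lstsq(np.vstack(A),np.hstack(b),rcond=None)[0]
    return x, np.linalg.norm(np.vstack(A)@x-np.hstack(b))
E
python3 - <<'E'
from h import *
t=grab('top');s=grab('scene')
rt=(290,150,440,220); rs=(235,165,310,240)
for n in HSV:
    a=blobs(t,*HSV[n],rt)[1]; b=blobs(s,*HSV[n],rs)[1]
    pa,pb=cen(a[0]),cen(b[0])
    print(n,pa,cv2.contourArea(a[0]),pb,cv2.contourArea(b[0]),'z=.0555',ray(t,pa,.0555)[0].round(4),ray(s,pb,.0555)[0].round(4),'two',two(t,pa,s,pb))
m,c=blobs(t,[4,110,100],[12,255,255],(110,140,290,210)); r=cv2.minAreaRect(c[0]); print('tube',r)
x=c[0][:,0]; 
cl=[]
for u in range(140,250,10):
    v=np.where(m[:,u])[0]; cl.append([u,(v.min()+v.max())/2, v.min(),v.max()])
cl=np.array(cl); L=ray(t,cl[:,:2],.045); p=np.polyfit(L[:,1],L[:,0],1); print('axis x=f(y)',p, 'res',np.ptp(L[:,0]-np.polyval(p,L[:,1])), 'mouth px',x[:,0].max(),x[:,0].min(), ray(t,[[x[:,0].max()+.5,178]],.05))
# tray, cradle
g=cv2.cvtColor(t['img'],cv2.COLOR_BGR2HSV)
for q in [(190,285),(250,280),(270,310),(170,300),(390,275),(390,310),(372,290),(452,290),(275,181),(200,180),(160,175),(600,300)]: print(q,g[q[1],q[0]])
cv2.imwrite('pics/c.png',np.vstack([cv2.resize(t['img'][150:350,140:480],None,fx=2.35,fy=2.35,interpolation=cv2.INTER_CUBIC)]))
E
```

```text
red [403.54097561 192.53430894] 1025.0 [253.10108605 177.8855472 ] 199.5 z=.0555 [ 0.5859 -0.1433  0.0555] [ 0.5916 -0.1544  0.0555] two (array([ 0.58977914, -0.14762474,  0.05639683]), np.float64(0.008231830843969752))
green [322.8453997  186.12990196] 884.0 [291.5456621  207.19025875] 219.0 z=.0555 [ 0.5966 -0.0213  0.0555] [ 0.6046 -0.0241  0.0555] two (array([ 0.59970323, -0.02420771,  0.05179902]), np.float64(0.005166130769026517))
blue [362.95059718 182.96435034] 921.0 [267.82163035 195.06941082] 206.5 z=.0555 [ 0.601  -0.0821  0.0555] [ 0.61   -0.0874  0.0555] two (array([ 0.604971  , -0.08625089,  0.05207332]), np.float64(0.00691506187090661))
tube ((192.20822143554688, 177.83541870117188), (126.841552734375, 26.21725082397461), 2.862405300140381)
axis x=f(y) [0.06063276 0.60590371] res 0.0046811588331374665 mouth px 256 129 [[0.61072986 0.07885028 0.05      ]]
(190, 285) [80 27 86]
(250, 280) [ 90  25 141]
(270, 310) [80 26 89]
(170, 300) [95 35 88]
(390, 275) [ 11 139  64]
(390, 310) [  5 165  54]
(372, 290) [ 13 171 127]
(452, 290) [ 13 163 136]
(275, 181) [ 23   6 174]
(200, 180) [ 10 165 217]
(160, 175) [ 11 172 224]
(600, 300) [ 16 129 217]
```

View pics/c.png

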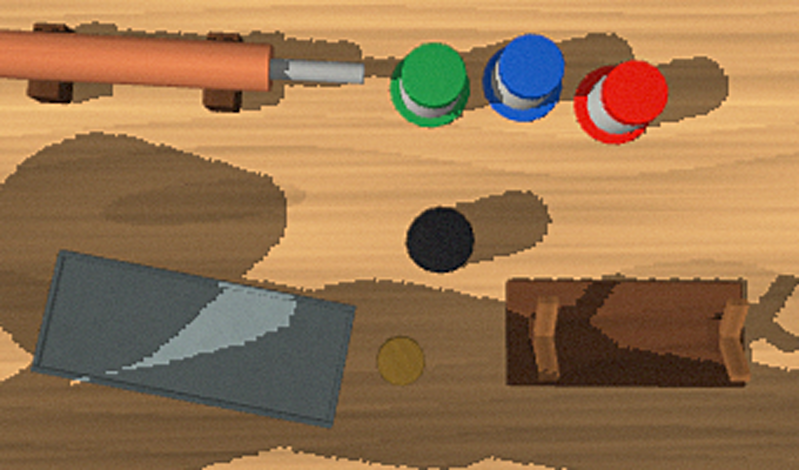

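```bash
cat > m2.py <<'E'
from h import *
t=grab('top');s=grab('scene')
def quad(m,c):
    a=cv2.approxPolyDP(cv2.convexHull(c),6,True); print('poly',a[:,0].tolist()); return cv2.minAreaRect(c)
m,c=blobs(t,[70,15,60],[110,60,170],(145,245,305,340),k=5); 
cc=c[0]
def rect(c,z,f):
    P=ray(f,c[:,0]+0.0,z)[:,:2].astype(np.float32); r=cv2.minAreaRect(P*1000); return r
print('tray',rect(cc,.012,t)); quad(m,cc)
g=cv2.cvtColor(t['img'],cv2.COLOR_BGR2HSV)
m,c=blobs(t,[0,120,25],[15,255,100],(345,262,470,322),k=3); print('crad',rect(c[0],.008,t)); quad(m,c[0])
# lids by brightness: sample
for n in HSV:
    m,c=blobs(t,*HSV[n],(290,150,440,220)); v=g[...,2][m>0]; s_=g[...,1][m>0]; print(n,np.percentile(v,[5,25,50,75,95]),np.percentile(s_,[5,50,95]))
m,c=blobs(t,[4,110,150],[12,255,255],(110,140,290,210))
for u in range(132,258,10):
    v=np.where(m[:,u])[0]; print(u,v.min(),v.max(),end='; ')
m,c=blobs(t,[0,0,120],[180,60,255],(252,165,305,195)); print('\nrod',cv2.minAreaRect(c[0]),c[0][:,0].min(0),c[0][:,0].max(0))
w=cv2.resize(t['img'][160:220,290:440],None,fx=5,fy=5,interpolation=cv2.INTER_CUBIC)
ws=cv2.resize(s['img'][160:280,230:420],None,fx=4,fy=4,interpolation=cv2.INTER_CUBIC)
cv2.imwrite('pics/s2.png',ws)
E
python3 m2.py
```

```text
tray ((437.2887878417969, 134.084228515625), (198.8817596435547, 79.05011749267578), 78.50720977783203)
poly [[165, 258], [290, 280], [280, 330], [153, 307]]
crad ((435.9401550292969, -151.82301330566406), (161.06797790527344, 69.61458587646484), 89.02880096435547)
poly [[455, 270], [456, 314], [355, 313], [357, 269]]
red [129. 222. 225. 227. 234.] [205. 237. 255.]
green [ 84. 146. 150. 153. 158.] [151. 195. 222.]
blue [106. 184. 189. 192. 200.] [194.5 218.  246. ]
132 163 181; 142 164 181; 152 163 182; 162 165 183; 172 166 183; 182 166 184; 192 167 184; 202 167 186; 212 168 185; 222 168 187; 232 169 187; 242 169 187; 252 170 188; 
rod ((277.62841796875, 179.94554138183594), (33.18524932861328, 8.171555519104004), 3.5763344764709473) [261 176] [294 185]
```

View pics/s2.png

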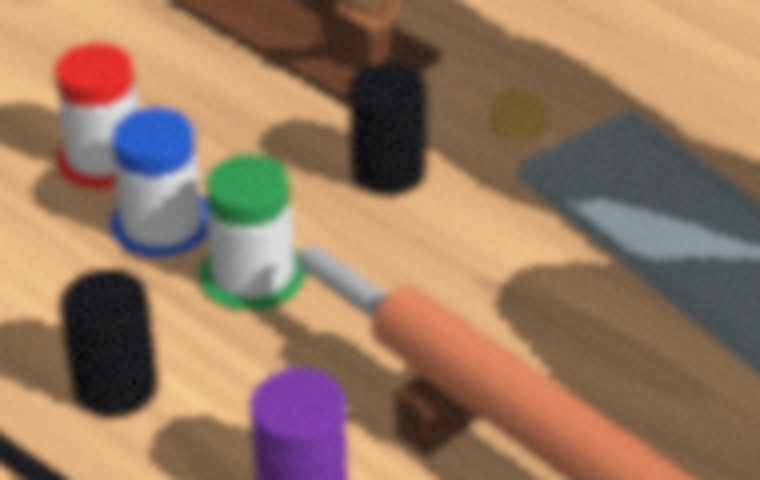

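```bash
cat > m3.py <<'E'
from h import *
t=grab('top')
C={}
for n,v in dict(red=210,green=138,blue=172).items():
    lo,hi=HSV[n]; m,c=blobs(t,[lo[0],lo[1],v],hi,(290,150,440,220)); hu=cv2.convexHull(c[0])
    e=cv2.fitEllipse(hu); (a,b),r=cv2.minEnclosingCircle(c[0])
    C[n]=ray(t,e[0],.063)[0]; print(n,cen(hu),e,r,C[n].round(4),ray(t,cen(hu),.063)[0].round(4), 'size mm',np.array(e[1])*(t['T'][2,3]-.063)/foc(t)*1000)
u=np.arange(140,250,4); m,c=blobs(t,[4,110,150],[12,255,255],(110,140,290,210))
mid=np.array([[k,np.where(m[:,k])[0][[0,-1]].mean()] for k in u]); P=ray(t,mid,.0475)
p=np.polyfit(P[:,1],P[:,0],1); print('tube',p,np.std(P[:,0]-np.polyval(p,P[:,1])),'x at mouth', ray(t,[256.5,179],.045),ray(t,[129.5,172],.045))
print('rod tip',ray(t,[294.7,181],.042), ray(t,[[262,180.2]],.042))
for a,b in (('green','blue'),('blue','red')): print(np.linalg.norm(C[a]-C[b]),C[a]-C[b])
o=bot.get_obs(); R=o['tool_pos']; print(R,o['eef_rot'])
E
python3 m3.py
```

```text
red [409.99717248 188.60697455] ((410.0488586425781, 188.63865661621094), (25.994911193847656, 26.676673889160156), 103.46185302734375) 13.391072273254395 [ 0.5906 -0.1517  0.063 ] [ 0.5907 -0.1516  0.063 ] size mm [38.18859162 39.19015523]
green [322.1002612  185.96061885] ((322.30633544921875, 185.98072814941406), (31.61461067199707, 35.470088958740234), 16.952762603759766) 17.755380630493164 [ 0.5956 -0.0202  0.063 ] [ 0.5957 -0.0198  0.063 ] size mm [46.44437702 52.1083812 ]
blue [365.83238276 177.49271229] ((365.8164367675781, 177.50950622558594), (26.000125885009766, 26.313154220581055), 88.85941314697266) 13.2760009765625 [ 0.608  -0.0856  0.063 ] [ 0.608  -0.0856  0.063 ] size mm [38.19625241 38.65611593]
tube [0.04515018 0.60831632] 0.0034051152296323984 x at mouth [[0.61009061 0.07934768 0.045     ]] [[0.62217976 0.27094681 0.045     ]]
rod tip [[0.60710631 0.02120142 0.042     ]] [[0.60870473 0.07124656 0.042     ]]
0.06659759507105845 [-0.01236859  0.06543896  0.        ]
0.06833114041676666 [0.01738496 0.06608258 0.        ]
[0.28196875 0.5855919  0.23118368] [ 8.46733136e-01  5.32017841e-01 -1.04469755e-04  4.91857330e-05]
```

apply_moves --rows '[[100, [54, -104, 0], -0.19], [100, [107, -208, 0], -0.38], [100, [160, -312, 0], -0.56], [100, [210, -416, 0], -0.74], [100, [260, -510, 0], -0.92], [100, [295, -570, 0], -1.1], [100, [310, -610, 0], -1.175], [100, [320, -640, 0], -1.175], [100, [320, -640, 0], -1.175], [100, [320, -640, 0], -1.175], [100, [320, -640, 0], -1.175], [100, [320, -640, 0], -1.175]]'

```text
t: 1.9
tool_pos: [0.6029, -0.0594, 0.2314]
eef_rot: [1.0, -0.029, 0.001, 0.001]
wrist_force: [-0.9, 0.2, 0.0]
opening: 0.0854
```

```bash
python3 - <<'E'
from h import *
o=bot.get_obs(); print(o['tool_pos'],o['eef_rot'],o['wrist_force']); f=grab('wrist','w1.png'); print(f['T'])
E
```

```text
[ 0.6029342  -0.05938099  0.23144512] [ 9.99578383e-01 -2.90091046e-02  5.17845158e-04  1.12260289e-03] [-0.87487361  0.23169289  0.03771343]
[[ 0.99828472  0.05643261  0.01558764  0.60777663]
 [-0.05851406  0.9529588   0.29739809  0.01561158]
 [ 0.00192858 -0.29780006  0.95462632  0.37247781]
 [ 0.          0.          0.          1.        ]]
```

View pics/w1.png

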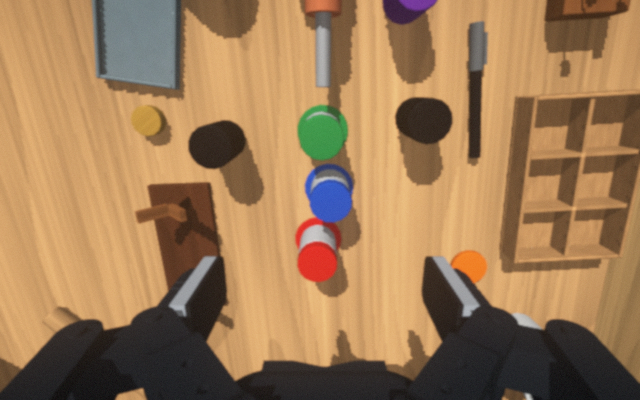

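The wrist view shows the rod at column ~323 (tip row ~87), with the lids at green (323,133), blue (331,202) and red (317,262). The fingers are clear of all of them. I'll refine the positions from this view.

```bash
cat > m4.py <<'E'
from h import *
w=grab('wrist')
h=cv2.cvtColor(w['img'],cv2.COLOR_BGR2HSV)
for n in HSV:
    m,c=blobs(w,*HSV[n],(280,95,370,290))
    v=h[...,2][m>0]; th=np.percentile(v,[10,50,90])
    lo,hi=HSV[n]
    m,c=blobs(w,[lo[0],lo[1],int(th[1]*.93)],hi,(280,95,370,290)); hu=cv2.convexHull(c[0]); e=cv2.fitEllipse(hu)
    print(n,th,e,ray(w,e[0],.063)[0].round(4))
m,c=blobs(w,[0,0,60],[180,70,255],(305,15,340,95)); r=[]
for v in range(20,84,4):
    k=np.where(m[v,305:340])[0]+305; r.append([k.mean(),v,len(k)])
r=np.array(r); print(r[:,2]); P=ray(w,r[:,:2],.042); p=np.polyfit(P[:,1],P[:,0],1); print('rod x=',p,'at y=.05',np.polyval(p,.05))
k=np.where(m[:,323])[0].max(); print('tip',ray(w,[323,k+.5],.042))
E
python3 m4.py; sed -i 's/cv2.minAreaRect(c\[0\]))/0)/' m3.py
```

```text
red [177. 223. 226.] ((314.94097900390625, 259.1552429199219), (37.077518463134766, 38.18468475341797), 140.0571746826172) [ 0.5908 -0.1507  0.063 ]
green [144. 151. 155.] ((320.28631591796875, 127.81830596923828), (48.68044662475586, 52.64608383178711), 12.399927139282227) [ 0.6047 -0.0192  0.063 ]
blue [186. 193. 197.] ((325.3539123535156, 193.06759643554688), (39.153236389160156, 53.179656982421875), 144.9798583984375) [ 0.6056 -0.081   0.063 ]
[15. 15. 15. 15. 15. 15. 15. 15. 15. 15. 15. 15. 15. 15. 15. 15.]
rod x= [0.06360223 0.60650583] at y=.05 0.6096859451745288
tip [[0.60962991 0.01987039 0.042     ]]
```

```bash
cat > m5.py <<'E'
from h import *
for nm,roi,r in (('top',(295,155,435,215),(13,15)),('wrist',(285,95,365,290),(19,22))):
    f=grab(nm); x0,y0,x1,y1=roi
    for n in HSV:
        m,_=blobs(f,*HSV[n],roi); g=f['img'][y0:y1,x0:x1].copy(); g[m[y0:y1,x0:x1]==0]=(120,170,210)
        k=cv2.resize(f['img'][y0:y1,x0:x1][...,dict(red=1,green=2,blue=2)[n]],None,fx=4,fy=4,interpolation=cv2.INTER_CUBIC)
        mm=cv2.resize(cv2.dilate(m,np.ones((3,3)))[y0:y1,x0:x1],None,fx=4,fy=4,interpolation=cv2.INTER_LINEAR)
        # largest-support circle of lid radius: distance-style correlation of the top face mask
        c=cv2.HoughCircles(cv2.bitwise_and(k,k,mask=mm) if 0 else k,cv2.HOUGH_GRADIENT,1,8,param1=80,param2=8,minRadius=r[0]*4-4,maxRadius=r[1]*4)
        if c is None: print(nm,n,None); continue
        ys,xs=np.nonzero(m); cc=np.array([xs.mean(),ys.mean()])
        for q in [q for q in c[0] if np.hypot(*((q[:2]+.5)/4-.5+[x0,y0]-cc))<10][:3]:
            p=(q[:2]+.5)/4-.5+[x0,y0]; print(nm,n,p.round(1),q[2]/4,ray(f,p,.063)[0].round(4))
E
python3 m5.py
```

```text
top red [410. 189.] 13.75 [ 0.5901 -0.1516  0.063 ]
top red [408.  189.5] 12.9 [ 0.5893 -0.1485  0.063 ]
top red [403.  191.8] 14.85 [ 0.586  -0.1409  0.063 ]
wrist red [317.8 264.8] 20.1 [ 0.5914 -0.15    0.063 ]
wrist red [319.8 265. ] 21.85 [ 0.5934 -0.1504  0.063 ]
wrist red [317.5 262.5] 18.475 [ 0.5913 -0.1474  0.063 ]
wrist green [322.5 137.8] 19.95 [ 0.6037 -0.0212  0.063 ]
wrist green [327. 133.] 21.85 [ 0.608  -0.0172  0.063 ]
wrist green [320.8 131. ] 21.85 [ 0.6025 -0.0151  0.063 ]
wrist blue [331.5 203.5] 21.3 [ 0.6087 -0.0847  0.063 ]
wrist blue [331. 201.] 21.85 [ 0.6084 -0.0822  0.063 ]
wrist blue [332.  205.8] 20.2 [ 0.6091 -0.087   0.063 ]m5.py:11: RuntimeWarning: Mean of empty slice.
  ys,xs=np.nonzero(m); cc=np.array([xs.mean(),ys.mean()])
  ret = ret.dtype.type(ret / rcount)
```

apply_moves --rows '[[70, [0, 37, 0], 0], [70, [0, 37, -40], 0], [70, [0, 37, -90], 0], [70, [0, 37, -140], 0], [70, [0, 37, -180], 0], [70, [0, 37, -204], 0], [70, [0, 37, -204], 0], [0, [0, 37, -204], 0], [0, [0, 37, -204], 0], [0, [0, 37, -204], 0], [0, [0, 37, -204], 0]]'

```text
t: 3.48
tool_pos: [0.6026, -0.0166, 0.0284]
eef_rot: [1.0, -0.027, 0.001, -0.001]
wrist_force: [-0.4, 0.6, 7.5]
opening: 0.0406
```

```bash
python3 - <<'E'
from h import *
f=grab('wrist','w2.png'); o=bot.get_obs(); print(o['tool_pos'],o['wrist_force'],o['wrist_torque'],o['opening'],o['t'])
E
```

```text
[ 0.60267851 -0.01663835  0.02838964] [-0.0231879   1.40813697  6.46236239] [ 0.24763172  0.20582908 -0.0260185 ] 0.04067471455092968 3.525
```

View pics/w2.png

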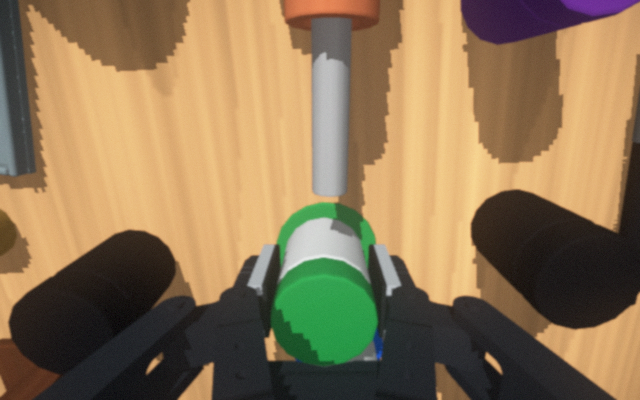

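The green jar is held squarely between the pads. The lid is at (325,312) and the rod tip at row 193 is untouched. I'll carry it to the tray's far slot.

apply_moves --rows '[[0, [0, 0, 20], 0], [0, [0, 0, 55], 0], [0, [0, 0, 90], 0], [0, [0, 0, 105], 0], [0, [-20, 28, 110], 0], [0, [-50, 71, 110], 0], [0, [-82, 117, 110], 0], [0, [-112, 160, 110], 0], [0, [-138, 197, 110], 0], [0, [-153, 218, 110], 0], [0, [-153, 218, 110], 0], [0, [-153, 218, 110], 0]]'

```text
t: 5.03
tool_pos: [0.4502, 0.2005, 0.1385]
eef_rot: [1.0, -0.027, 0.001, -0.001]
wrist_force: [-0.1, 0.2, -1.9]
opening: 0.0408
```

apply_moves --rows '[[0, [0, 0, -30], 0], [0, [0, 0, -65], 0], [0, [0, 0, -90], 0], [0, [0, 0, -102], 0], [0, [0, 0, -108], 0], [0, [0, 0, -109], 0], [0, [0, 0, -109], 0], [45, [0, 0, -109], 0], [70, [0, 0, -109], 0], [70, [0, 0, -109], 0], [70, [0, 0, -90], 0], [70, [0, 0, -50], 0]]'

```text
t: 6.52
tool_pos: [0.4492, 0.2001, 0.0882]
eef_rot: [1.0, -0.027, -0.0, 0.0]
wrist_force: [0.1, 0.4, -0.4]
opening: 0.0598
```

apply_moves --rows '[[70, [0, 0, 40], 0], [70, [20, -50, 50], 0], [70, [50, -105, 50], 0], [70, [85, -160, 50], 0], [70, [120, -215, 50], 0], [70, [145, -260, 50], 0], [70, [155, -286, 50], 0], [70, [155, -286, 50], 0], [70, [155, -286, 50], 0]]'

```text
t: 7.65
tool_pos: [0.6036, -0.0845, 0.1379]
eef_rot: [1.0, -0.027, -0.001, -0.001]
wrist_force: [-0.2, 1.3, 0.1]
opening: 0.0598
```

```bash
python3 - <<'E'
from h import *
f=grab('wrist','w3.png'); o=bot.get_obs(); print(o['tool_pos'],o['wrist_force'],o['opening'],o['t'])
t=grab('top','t3.png'); cv2.imwrite('pics/wt3.png',cv2.resize(np.vstack([f['img'],t['img']]),None,fx=.75,fy=.75))
E
sed -i "s/('top',(295,155,435,215),(13,15)),//; s/(285,95,365,290)/(250,150,400,399)/" m5.py
```

```text
[ 0.60367517 -0.08394582  0.13795121] [-0.43013099  0.94487803 -0.70069583] 0.060043163480380635 7.7
```

View pics/wt3.png

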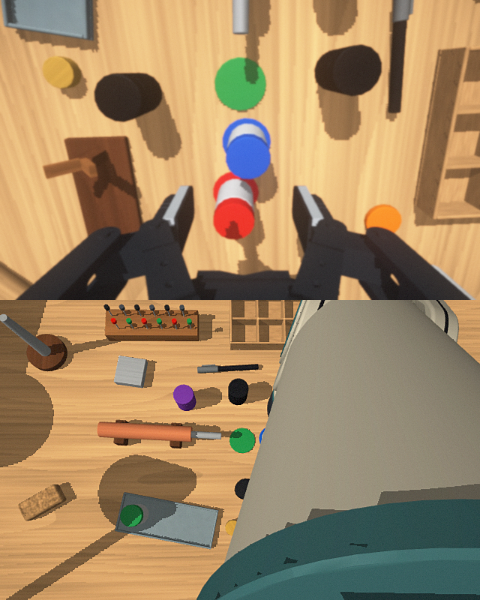

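The green jar stands upright in the tray's +y slot (top 131,516) and the bare green coaster shows at (240,84) in the wrist view. Next I take the blue jar and log the green coaster position.

```bash
cat > coaster.py <<'E'
from h import *
import sys
def coaster(n,nm,roi):
    f=grab(nm); m,c=blobs(f,*HSV[n],roi)
    if not c: return None
    P=ray(f,cv2.convexHull(c[0])[:,0],.003)[:,:2]; 
    e=cv2.fitEllipse((P*1000).astype(np.float32)); return e
if __name__=='__main__':
    for a in sys.argv[1:]:
        n,nm,*roi=a.split(','); print(n,nm,coaster(n,nm,tuple(map(int,roi))))
E
python3 coaster.py green,top,300,160,345,210 green,wrist,270,60,370,155
```

```text
green top ((603.9630126953125, -23.440614700317383), (54.42345428466797, 54.538818359375), 20.673194885253906)
green wrist ((604.4212036132812, -24.91026496887207), (52.746124267578125, 53.273624420166016), 86.33572387695312)
```

apply_moves --rows '[[70, [4, -1, 0], 0], [70, [4, -1, -40], 0], [70, [4, -1, -80], 0], [70, [4, -1, -104], 0], [70, [4, -1, -110], 0], [70, [4, -1, -110], 0], [0, [4, -1, -110], 0], [0, [4, -1, -110], 0], [0, [4, -1, -110], 0], [0, [4, -1, -110], 0]]'

```text
t: 9.1
tool_pos: [0.6092, -0.0854, 0.0298]
eef_rot: [1.0, -0.026, 0.001, -0.0]
wrist_force: [-1.2, -0.3, 6.3]
opening: 0.0404
```

apply_moves --rows '[[0, [0, 0, 20], 0], [0, [0, 0, 55], 0], [0, [0, 0, 90], 0], [0, [0, 0, 105], 0], [0, [-20, 25, 110], 0], [0, [-53, 68, 110], 0], [0, [-88, 112, 110], 0], [0, [-122, 155, 110], 0], [0, [-155, 197, 110], 0], [0, [-172, 219, 110], 0], [0, [-172, 219, 110], 0], [0, [-172, 219, 110], 0]]'

```text
t: 10.6
tool_pos: [0.4378, 0.1331, 0.1399]
eef_rot: [1.0, -0.026, 0.001, 0.0]
wrist_force: [0.7, -0.6, -1.6]
opening: 0.0407
```

apply_moves --rows '[[0, [0, 0, -30], 0], [0, [0, 0, -65], 0], [0, [0, 0, -90], 0], [0, [0, 0, -102], 0], [0, [0, 0, -108], 0], [0, [0, 0, -109], 0], [0, [0, 0, -109], 0], [45, [0, 0, -109], 0], [70, [0, 0, -109], 0], [70, [0, 0, -109], 0], [70, [0, 0, -90], 0], [70, [0, 0, -50], 0]]'

```text
t: 12.1
tool_pos: [0.4368, 0.1327, 0.0897]
eef_rot: [1.0, -0.026, -0.0, 0.001]
wrist_force: [1.0, 0.7, -0.0]
opening: 0.0595
```

apply_moves --rows '[[70, [0, 0, 40], 0], [70, [20, -40, 50], 0], [70, [50, -95, 50], 0], [70, [85, -150, 50], 0], [70, [115, -205, 50], 0], [70, [140, -255, 50], 0], [70, [153, -285, 50], 0], [70, [153, -285, 50], 0], [70, [153, -285, 50], 0]]'

```text
t: 13.22
tool_pos: [0.5892, -0.1512, 0.1393]
eef_rot: [1.0, -0.026, -0.001, -0.0]
wrist_force: [0.7, -0.3, -0.8]
opening: 0.0598
```

```bash
python3 - <<'E'
from h import *
f=grab('wrist','w4.png'); o=bot.get_obs(); print(o['tool_pos'],o['wrist_force'],o['opening'],o['t'])
lo,hi=HSV['red']; m,c=blobs(f,lo,hi,(200,100,450,350)); print(cv2.boundingRect(c[0]),cv2.boundingRect(blobs(f,*HSV['blue'],(200,50,450,300))[1][0]))
E
python3 coaster.py blue,wrist,250,80,400,250
```

```text
[ 0.58927756 -0.15052736  0.13942011] [-0.56735937  0.49508532 -0.31424939] 0.05990793607912309 13.275
(295, 154, 64, 84) (310, 73, 66, 69)
blue wrist ((607.643798828125, -89.23246765136719), (52.416351318359375, 52.751502990722656), 5.177258014678955)
```

apply_moves --rows '[[70, [2, -1, 0], 0], [70, [2, -1, -40], 0], [70, [2, -1, -80], 0], [70, [2, -1, -104], 0], [70, [2, -1, -110], 0], [70, [2, -1, -110], 0], [0, [2, -1, -110], 0], [0, [2, -1, -110], 0], [0, [2, -1, -110], 0], [0, [2, -1, -110], 0]]'

```text
t: 14.58
tool_pos: [0.5925, -0.1516, 0.0311]
eef_rot: [1.0, -0.025, 0.001, 0.0]
wrist_force: [-0.8, 1.3, 6.5]
opening: 0.0404
```

apply_moves --rows '[[0, [0, 0, 20], 0], [0, [0, 0, 55], 0], [0, [0, 0, 90], 0], [0, [0, 0, 105], 0], [0, [-20, 27, 110], 0], [0, [-52, 70, 110], 0], [0, [-86, 116, 110], 0], [0, [-120, 161, 110], 0], [0, [-150, 202, 110], 0], [0, [-167, 225, 110], 0], [0, [-167, 225, 110], 0], [0, [-167, 225, 110], 0]]'

```text
t: 16.08
tool_pos: [0.4262, 0.0729, 0.1413]
eef_rot: [1.0, -0.026, 0.001, 0.0]
wrist_force: [0.6, 0.1, -0.9]
opening: 0.0407
```

apply_moves --rows '[[0, [0, 0, -30], 0], [0, [0, 0, -65], 0], [0, [0, 0, -90], 0], [0, [0, 0, -102], 0], [0, [0, 0, -108], 0], [0, [0, 0, -109], 0], [0, [0, 0, -109], 0], [45, [0, 0, -109], 0], [70, [0, 0, -109], 0], [70, [0, 0, -109], 0], [70, [0, 0, -90], 0], [70, [0, 0, -50], 0]]'

```text
t: 17.58
tool_pos: [0.4253, 0.0727, 0.0912]
eef_rot: [1.0, -0.026, -0.0, 0.0]
wrist_force: [1.0, 0.7, 0.3]
opening: 0.0601
```

```bash
python3 - <<'E'
from h import *
t=grab('top','t5.png'); f=grab('wrist'); o=bot.get_obs(); print(o['tool_pos'],o['wrist_force'],o['opening'],o['t'])
cv2.imwrite('pics/wt5.png',cv2.resize(np.vstack([f['img'],t['img']]),None,fx=.75,fy=.75))
E
python3 coaster.py green,top,300,160,345,210 blue,top,340,150,390,210 red,top,380,160,440,220
```

```text
[0.42797728 0.07292592 0.09383611] [0.53184908 0.15562565 0.53576724] 0.05977227611419922 17.675
green top ((603.86328125, -23.355947494506836), (54.442081451416016, 54.52413558959961), 111.24481201171875)
blue top ((607.0939331054688, -87.72600555419922), (53.84159469604492, 53.970733642578125), 11.55222225189209)
red top ((590.9459838867188, -150.6090850830078), (54.81950759887695, 55.02776336669922), 121.9677963256836)
```

View pics/wt5.png

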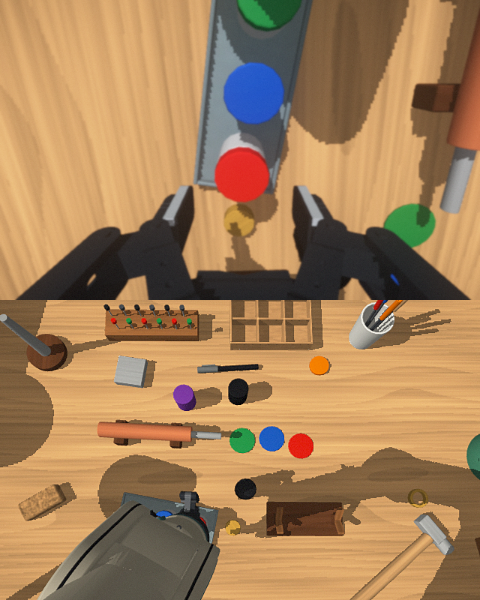

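Jars are all upright in the tray and the coasters are bare (top view: 242,440 / 272,438 / 301,446). On to the rod.

apply_moves --rows '[[45, [0, 0, 40], 0], [45, [0, 0, 60], 0], [45, [40, -6, 60], -0.01], [45, [95, -14, 60], -0.01], [45, [150, -22, 60], -0.01], [45, [182, -27, 60], -0.01], [45, [182, -27, 60], -0.01], [45, [182, -27, 60], -0.01]]'

```text
t: 18.82
tool_pos: [0.6063, 0.0463, 0.1498]
eef_rot: [1.0, -0.031, -0.001, -0.0]
wrist_force: [-0.9, -0.1, -0.2]
opening: 0.0384
```

```bash
cat > rod.py <<'E'
from h import *
f=grab('wrist'); o=bot.get_obs(); print(o['tool_pos'].round(4),o['eef_rot'].round(3),o['wrist_force'].round(1),o['opening'],o['t'])
h=cv2.cvtColor(f['img'],cv2.COLOR_BGR2HSV); 
m,c=blobs(f,[0,0,60],[180,70,255],(280,0,380,330)); c=max(c,key=lambda k:cv2.boundingRect(k)[3]); x,y,w,hh=cv2.boundingRect(c); print(x,y,w,hh)
mk=np.zeros_like(m); cv2.drawContours(mk,[c],-1,255,-1)
r=np.array([[np.where(mk[v])[0].mean(),v] for v in range(y+4,y+hh-6,4)]); P=ray(f,r,.042); p=np.polyfit(P[:,1],P[:,0],1)
print('line x=',p,'std',np.std(P[:,0]-np.polyval(p,P[:,1])),'tip y',ray(f,[x+w/2,y+hh],.042)[0],'mouth y',ray(f,[x+w/2,y],.042)[0])
cv2.imwrite('pics/rod.png',f['img'])
E
python3 rod.py
```

```text
[0.6063 0.0465 0.1502] [ 1.   -0.03 -0.   -0.  ] [-1.  -0.  -0.7] 0.038518882886503035 18.875
318 155 18 74
line x= [0.06403306 0.60617654] std 0.00010230634793920884 tip y [0.60776893 0.01692114 0.042     ] mouth y [0.61125991 0.07626771 0.042     ]
```

View pics/rod.png

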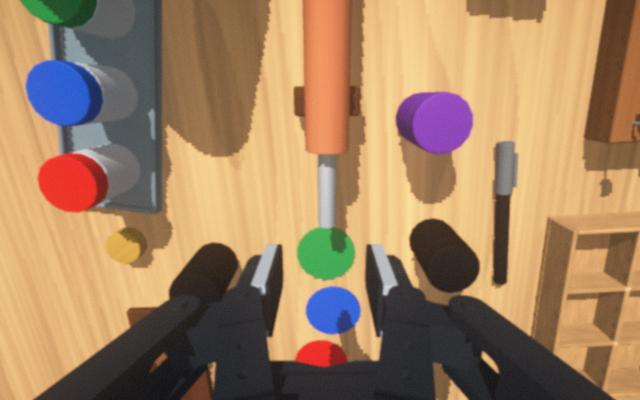

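The wrist view shows the rod straight between the fingers (column 327, mouth row 153, tip row 229). I descend and grip it.

apply_moves --rows '[[45, [3, 0, -30], 0], [45, [3, 0, -75], 0], [45, [3, 0, -110], 0], [45, [3, 0, -124], 0], [45, [3, 0, -127], 0], [45, [3, 0, -127], 0], [0, [3, 0, -127], 0], [0, [3, 0, -127], 0], [0, [3, 0, -127], 0], [0, [3, 0, -127], 0]]'

```text
t: 20.12
tool_pos: [0.6099, 0.0466, 0.024]
eef_rot: [1.0, -0.03, 0.0, -0.0]
wrist_force: [-1.4, 1.0, 5.1]
opening: 0.0121
```

apply_moves --rows '[[0, [-0.5, -7, 0], 0], [0, [-1.2, -18, 0], 0], [0, [-2, -30, 0], 0], [0, [-2.8, -42, 0], 0], [0, [-3.4, -52, 0], 0], [0, [-3.6, -57, 0], 0], [0, [-3.6, -57, 0], 0], [0, [-3.6, -57, 0], 0]]'

```text
t: 21.12
tool_pos: [0.6062, -0.0118, 0.024]
eef_rot: [1.0, -0.031, 0.0, 0.001]
wrist_force: [-0.3, -2.5, 0.3]
opening: 0.0117
```

```bash
sed -i 's/(280,0,380,330)/(280,0,380,225)/' rod.py; python3 rod.py
```

```text
[ 0.6063 -0.0114  0.024 ] [ 1.    -0.031  0.     0.   ] [ 0.2 -2.1  0.7] 0.012183347405885031 21.175
302 34 41 191
line x= [0.05365481 0.60752991] std 7.264492877041236e-05 tip y [0.60791371 0.01326316 0.042     ] mouth y [0.61221681 0.08140967 0.042     ]
```

View pics/rod.png

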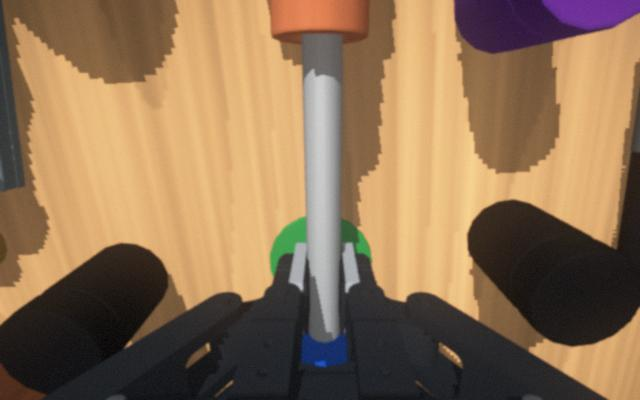

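apply_moves --rows '[[25, [0, 0, 0], 0], [45, [0, 0, 0], 0], [45, [0, 0, 0], 0], [45, [1, 16, 0], 0], [45, [2.5, 38, 0], 0], [45, [4, 60, 0], 0], [45, [4.6, 72, 0], 0], [45, [4.6, 72, 0], 0], [45, [4.6, 72, 0], 0]]'

```text
t: 22.3
tool_pos: [0.6108, 0.0595, 0.0241]
eef_rot: [1.0, -0.031, 0.0, 0.001]
wrist_force: [0.8, -0.9, 1.2]
opening: 0.0386
```

```bash
python3 rod.py
```

```text
[0.6109 0.0592 0.0241] [ 1.    -0.031  0.001  0.001] [ 0.6 -0.3  0.8] 0.03810994595270971 22.35Traceback (most recent call last):
  File "rod.py", line 4, in <module>
    m,c=blobs(f,[0,0,60],[180,70,255],(280,0,380,225)); c=max(c,key=lambda k:cv2.boundingRect(k)[3]); x,y,w,hh=cv2.boundingRect(c); print(x,y,w,hh)
                                                          ~~~^^^^^^^^^^^^^^^^^^^^^^^^^^^^^^^^^^^^^^^
ValueError: max() iterable argument is empty
```

apply_moves --rows '[[0, [0, 0, 0], 0], [0, [0, 0, 0], 0], [0, [0, 0, 0], 0], [0, [0, 0, 0], 0], [0, [-0.6, -10, 0], 0], [0, [-1.6, -25, 0], 0], [0, [-2.6, -40, 0], 0], [0, [-3.5, -55, 0], 0], [0, [-4.2, -66, 0], 0], [0, [-4.5, -70, 0], 0], [0, [-4.5, -70, 0], 0]]'

```text
t: 23.72
tool_pos: [0.6063, -0.0108, 0.0241]
eef_rot: [1.0, -0.031, 0.0, 0.001]
wrist_force: [-0.2, -1.3, -2.0]
opening: 0.0116
```

```bash
sed -i 's/,225))/,225))/; s/^h=cv2.*/cv2.imwrite("pics\/rodb.png",f["img"])/' rod.py; python3 rod.py
```

```text
[ 0.6064 -0.0102  0.024 ] [ 1.    -0.031  0.     0.001] [-0.2 -0.2 -2.7] 0.011655776006123015 23.775
301 37 41 188
line x= [0.05412999 0.60762694] std 7.737261226280228e-05 tip y [0.60772955 0.01416119 0.042     ] mouth y [0.61214662 0.08144108 0.042     ]
```

apply_moves --rows '[[0, [-0.6, -10, 0], 0], [0, [-1.6, -25, 0], 0], [0, [-2.6, -40, 0], 0], [0, [-3.5, -55, 0], 0], [0, [-4.5, -70, 0], 0], [0, [-5.1, -80, 0], 0], [0, [-5.4, -85, 0], 0], [0, [-5.4, -85, 20], 0], [0, [-5.4, -85, 60], 0], [0, [-5.4, -85, 90], 0], [0, [-5.4, -85, 90], 0]]'

```text
t: 25.15
tool_pos: [0.6032, -0.0949, 0.1175]
eef_rot: [1.0, -0.03, 0.003, 0.001]
wrist_force: [0.7, -0.2, -2.5]
opening: 0.0115
```

```bash
python3 - <<'E'
from h import *
f=grab('wrist'); t=grab('scene'); o=bot.get_obs(); print(o['tool_pos'],o['eef_rot'],o['wrist_force'],o['wrist_torque'],o['opening'],o['t'])
cv2.imwrite('pics/wt6.png',cv2.resize(np.vstack([f['img'],t['img']]),None,fx=.75,fy=.75)); cv2.imwrite('pics/w6.png',f['img']);
E
```

```text
[ 0.60097474 -0.09410992  0.11436982] [ 9.99533872e-01 -3.05238953e-02  5.65545277e-04  1.00374402e-04] [-0.10919959  0.18021462 -3.20666018] [-0.03029534  0.00238955  0.03591278] 0.012067760039707462 25.25
```

View pics/wt6.png

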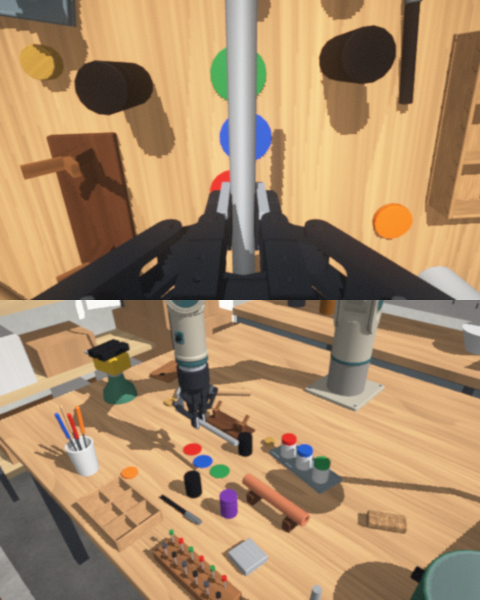

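The rod is out and held (wrist column ~243). The lower picture shows it level over the bench, with the jars standing in the tray. Next I move it over the stand.

apply_moves --rows '[[0, [-15, -7, 0], 0], [0, [-45, -22, 0], 0.01], [0, [-80, -39, 0], 0.02], [0, [-115, -56, 0], 0.03], [0, [-145, -70, 0], 0.046], [0, [-161, -78, 0], 0.046], [0, [-165, -80, 0], 0.046], [0, [-165, -80, 0], 0.046], [0, [-165, -80, 0], 0.046]]'

```text
t: 26.38
tool_pos: [0.4372, -0.1736, 0.1142]
eef_rot: [1.0, -0.007, 0.001, 0.0]
wrist_force: [0.1, 1.0, -2.3]
opening: 0.0115
```

```bash
python3 - <<'E'
from h import *
f=grab('wrist'); t=grab('scene'); p=grab('top'); o=bot.get_obs(); print(o['tool_pos'],o['eef_rot'],o['wrist_force'],o['wrist_torque'],o['opening'],o['t'])
a=cv2.resize(t['img'][110:250,200:400],None,fx=2,fy=2,interpolation=cv2.INTER_CUBIC); b=p['img'][180:380,300:500]; c=f['img'][:, 150:550]
b=cv2.resize(b,(400,400)); 
cv2.imwrite('pics/wt7.png',np.hstack([c,np.vstack([a,b[:120]*0])]) ); cv2.imwrite('pics/w7.png',f['img']); cv2.imwrite('pics/s7.png',t['img']); cv2.imwrite('pics/t7.png',p['img'])
E
```

```text
[ 0.43660981 -0.17369755  0.11423996] [ 9.99975889e-01 -6.91070116e-03  6.72974721e-04  1.06376835e-04] [ 0.01559862 -1.00336831 -3.35234632] [-0.07067273 -0.03984735  0.05687613] 0.012109101815708812 26.525
```

View pics/wt7.png

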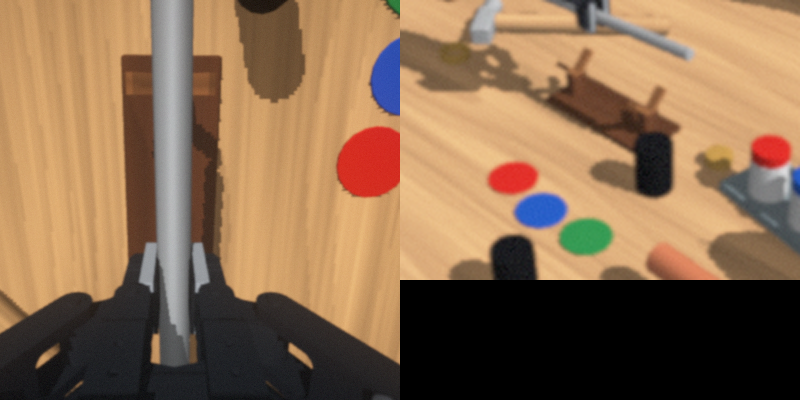

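Left: the rod runs parallel to the stand, between its base edges (columns 122–221 in the crop). Right: its +y end is visible in the scene view near (345,136). I check both offsets numerically.

```bash
python3 - <<'E'
from h import *
w=grab('wrist'); s=grab('scene')
h=cv2.cvtColor(w['img'],cv2.COLOR_BGR2HSV)
m=cv2.inRange(h,np.array([0,100,30]),np.array([13,255,135]))
E=[]
for v in range(105,235,6):
    k=np.where(m[v,255:385])[0]+255; E.append([k.min()-.5,k.max()+.5,v])
E=np.array(E); L=ray(w,E[:,[0,2]],.008); R=ray(w,E[:,[1,2]],.008)
for n,P in(('L',L),('R',R)):
    p=np.polyfit(P[:,1],P[:,0],1); r=P[:,0]-np.polyval(p,P[:,1]); g=abs(r)<.002; p=np.polyfit(P[g,1],P[g,0],1); print(n,p,np.polyval(p,-.1518),np.std(r))
k=np.where(m[:,290:300].all(1))[0]; print('far edge row',k.min(),ray(w,[290,k.min()],.008))
mr=cv2.inRange(h,np.array([0,0,60]),np.array([180,60,255])); r=[]
for v in range(10,220,6):
    k=np.where(mr[v,290:355])[0]+290; r.append([k.mean(),v])
P=ray(w,r,.1325); p=np.polyfit(P[:,1],P[:,0],1); print('rod',p,np.polyval(p,-.1518))
for z in(.1285,.1365): q=ray(w,r,z); pp=np.polyfit(q[:,1],q[:,0],1); print(z,np.polyval(pp,-.1518))
# scene: tip and coaster bias
for n in HSV:
    mm,c=blobs(s,*HSV[n],(230,180,320,250)); Q=ray(s,cv2.convexHull(c[0])[:,0],.003)[:,:2]*1000; print(n,cv2.fitEllipse(Q.astype(np.float32))[0])
hs=cv2.cvtColor(s['img'],cv2.COLOR_BGR2HSV)[120:150,305:360]; a=s['img'][120:150,305:360]
print(ray(s,[[345.5,136.5]],.1325)); cv2.imwrite('pics/tip.png',cv2.resize(a,None,fx=12,fy=12,interpolation=cv2.INTER_NEAREST))
for v in range(8,24,2): print(v+120,hs[v,20:50:2,1])
E
```

```text
L [0.02106833 0.4052393 ] 0.40204112861927793 0.00024123696470587587
R [0.01028279 0.47214374] 0.4705828121552496 0.0011993598581106675
far edge row 55 [[ 0.41597939 -0.07444981  0.008     ]]
rod [0.00863576 0.43861139] 0.437300478669686
0.1285 0.43729019423597953
0.1365 0.43731076310339273
red (593.7630004882812, -150.0899200439453)
green (607.1656494140625, -23.100261688232422)
blue (610.5333251953125, -87.25335693359375)
[[ 0.43226479 -0.03446661  0.1325    ]]
128 [  3   5   2  23  73  97 109 112 112 110 113 113 116 112 109]
130 [  4   4   4   3   2  26  67  93 100 109 111 115 111 111 111]
132 [ 88  47   7   6   4   3   2  17  46  82 101 109 112 113 111]
134 [110 107  89  61  17   4   6   5   2  10  34  86 108 109 113]
136 [112 110 109 109  98  71  32   7   2   5   1  66 103 108 109]
138 [113 111 112 110 106 110 104  89  41   6  21  87 109 109 108]
140 [109 110 113 115 113 114 111 107 104  87  86 107 108 108 108]
142 [110 109 112 115 111 113 113 112 110 110 110 112 111 107 108]
```

apply_moves --rows '[[0, [-1, 0, -20], 0], [0, [-1, 0, -45], 0], [0, [-1, 0, -62], 0], [0, [-1, 0, -74], 0], [0, [-1, 0, -80], 0], [0, [-1, 0, -82], 0], [0, [-1, 0, -84], 0], [0, [-1, 0, -84], 0], [0, [-1, 0, -84], 0]]'

```text
t: 27.75
tool_pos: [0.4351, -0.1737, 0.0318]
eef_rot: [1.0, -0.008, 0.001, -0.0]
wrist_force: [-3.4, 1.5, 12.1]
opening: 0.0118
```

apply_moves --rows '[[15, [0, 0, 0], 0], [30, [0, 0, 0], 0], [30, [0, 0, 0], 0], [30, [0, 0, 0], 0], [30, [0, 0, 30], 0], [30, [0, 0, 75], 0], [30, [0, 0, 110], 0], [30, [30, 60, 110], 0], [30, [50, 120, 110], 0], [30, [60, 180, 110], 0], [30, [60, 240, 110], 0], [30, [60, 240, 110], 0]]'

```text
t: 29.25
tool_pos: [0.4945, 0.073, 0.1409]
eef_rot: [1.0, -0.002, 0.0, -0.001]
wrist_force: [0.0, -0.2, -0.0]
opening: 0.0254
```

```bash
cat > rc.py <<'E'
from h import *
t=grab('top');s=grab('scene'); o=bot.get_obs(); print(o['tool_pos'],o['opening'],o['t'],o['wrist_force'])
b=cv2.resize(t['img'][240:340,320:500],None,fx=3,fy=3,interpolation=cv2.INTER_CUBIC); a=cv2.resize(s['img'][130:230,240:420],None,fx=3,fy=3,interpolation=cv2.INTER_CUBIC)
cv2.imwrite('pics/rc.png',np.vstack([b,a])); cv2.imwrite('pics/t8.png',t['img'])
m,c=blobs(t,[0,0,70],[180,70,255],(310,270,500,310))
for k in c[:3]:
    r=cv2.boundingRect(k); print(r)
c=c[0]; x,y,w,h=cv2.boundingRect(c); mk=np.zeros_like(m); cv2.drawContours(mk,[c],-1,255,-1)
q=np.array([[u,np.where(mk[:,u])[0].mean()] for u in range(x+4,x+w-4,4)]); P=ray(t,q,.048); p=np.polyfit(P[:,1],P[:,0],1); print('rod',p)
e=ray(t,[[x-.5,q[0,1]],[x+w-.5,q[-1,1]]],.048); print(e, 'len',e[0,1]-e[1,1],'mid y',e[:,1].mean(),'x',np.polyval(p,e[:,1].mean()))
E
python3 rc.py
```

```text
[0.49497274 0.06677427 0.14160009] 0.025792701335315617 29.35 [-0.7539667  -0.93378919  0.28200781]
(330, 289, 162, 10)
rod [0.02294621 0.43905653]
[[ 0.43808732 -0.02916435  0.048     ]
 [ 0.43288441 -0.27124902  0.048     ]] len 0.2420846723143718 mid y -0.15020668222802952 x 0.4356098572473947
```

View pics/rc.png

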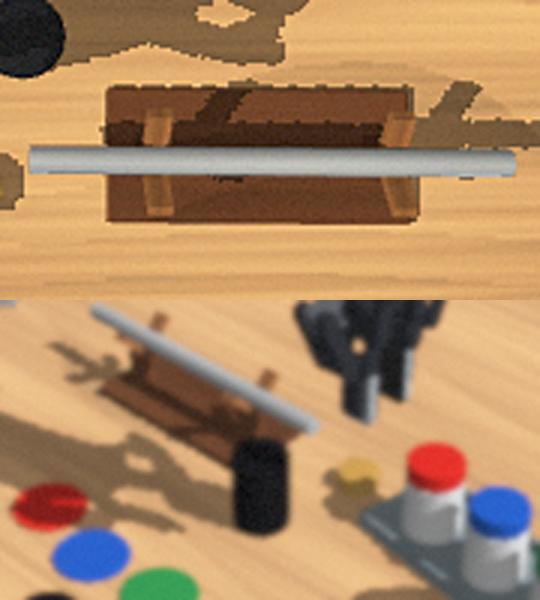

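```bash
python3 - <<'E'
from h import *
t=grab('top'); g=t['img'].astype(int)
# left/right base edges per row: strongest column gradient
S=cv2.GaussianBlur(t['img'],(3,3),0)[...,2].astype(int)
for v in (272,276,280,304,308,311):
    d=S[v,2:]-S[v,:-2]; l=350+np.argmin(d[350:362])+1; r=450+np.argmax(d[450:466])+1
    print(v,l,r,d[l-1],d[r-1],ray(t,[[l,v],[r,v]],.008)[:,:2].round(4).tolist())
for u in (360,400,420,440):
    d=S[2:,u]-S[:-2,u]; a=262+np.argmin(d[262:276])+1; b=305+np.argmax(d[305:322])+1; print(u,a,b,ray(t,[[u,a],[u,b]],.008)[:,0].round(4))
# V rests tops rows away from rod
h=cv2.cvtColor(t['img'],cv2.COLOR_BGR2HSV)
for v in (278,282,302,306,309): print(v,S[v,362:386].tolist(),S[v,440:464].tolist())
E
```

```text
272 355 457 -88 80 [[0.4669, -0.0723], [0.4647, -0.2347]]
276 355 458 -97 74 [[0.4607, -0.0721], [0.4584, -0.236]]
280 355 456 -109 13 [[0.4545, -0.072], [0.4522, -0.2324]]
304 355 460 -96 83 [[0.4177, -0.0711], [0.415, -0.2367]]
308 355 460 -95 80 [[0.4116, -0.0709], [0.4089, -0.2363]]
311 355 460 -89 55 [[0.4071, -0.0708], [0.4043, -0.2361]]
360 268 314 [0.4731 0.4024]
400 267 314 [0.4738 0.4013]
420 269 314 [0.4702 0.4008]
440 269 314 [0.4698 0.4002]
278 [116, 117, 116, 114, 113, 114, 124, 134, 134, 129, 126, 123, 126, 135, 140, 132, 119, 114, 114, 115, 116, 117, 106, 80] [115, 116, 117, 117, 117, 117, 115, 112, 116, 130, 135, 129, 122, 118, 117, 122, 128, 141, 170, 194, 201, 203, 187, 146]
282 [68, 67, 68, 67, 64, 80, 126, 158, 160, 154, 149, 148, 155, 168, 158, 113, 76, 68, 69, 71, 71, 71, 70, 69] [69, 64, 62, 62, 63, 62, 64, 88, 131, 154, 158, 157, 152, 148, 147, 154, 165, 162, 140, 124, 122, 122, 123, 124]
302 [106, 106, 105, 105, 105, 113, 130, 135, 126, 121, 117, 117, 125, 134, 131, 115, 105, 106, 108, 108, 108, 107, 107, 108] [104, 105, 107, 107, 106, 107, 109, 123, 141, 142, 132, 125, 121, 118, 119, 127, 134, 136, 131, 154, 209, 235, 232, 231]
306 [104, 105, 105, 105, 104, 108, 123, 134, 131, 125, 119, 118, 123, 130, 132, 122, 110, 106, 106, 105, 104, 103, 102, 102] [102, 101, 102, 103, 102, 100, 100, 101, 114, 137, 144, 133, 125, 119, 115, 118, 126, 132, 128, 150, 205, 232, 229, 228]
309 [108, 108, 107, 107, 107, 105, 117, 141, 152, 148, 144, 145, 149, 154, 156, 142, 116, 100, 98, 97, 98, 98, 97, 97] [104, 104, 105, 106, 106, 105, 106, 106, 105, 117, 140, 150, 145, 138, 134, 134, 138, 143, 140, 157, 204, 228, 226, 224]
```

The rod lies in both Vs. By the top view its middle is about 1–3 mm toward +y, so I take a better wrist look from above the stand before trimming.

apply_moves --rows '[[30, [0, 0, 60], 0], [30, [-5, -40, 100], 0], [30, [-15, -95, 118], 0], [30, [-25, -150, 118], 0], [30, [-32, -205, 118], 0], [30, [-40, -260, 118], 0], [30, [-45, -310, 118], 0], [30, [-45, -337, 118], 0], [30, [-45, -337, 118], 0], [30, [-45, -337, 118], 0]]'

```text
t: 30.65
tool_pos: [0.4492, -0.2718, 0.2596]
eef_rot: [1.0, -0.009, 0.001, -0.0]
wrist_force: [-0.5, 0.2, 0.5]
opening: 0.0256
```

```bash
python3 - <<'E'
from h import *
f=grab('wrist','w9.png'); o=bot.get_obs(); print(o['tool_pos'],o['t'])
from math import *
for y in (-.0325,-.1525,-.2725): print(y,proj(f,[.4358,y,.048]))
for y in(-.0725,-.2325): print(y,proj(f,[[.41,y,.008],[.46,y,.008]]))
for y in (-.0865,-.0985,-.2065,-.2185): print(y,proj(f,[[.42,y,.055],[.452,y,.055]]).round(1).tolist())
E
```

```text
[ 0.44962421 -0.27108796  0.25960361] 30.7
-0.0325 [[ 301.53986291 -108.55205929]]
-0.1525 [[306.27150055  44.12623294]]
-0.2725 [[310.07004961 166.69605495]]
-0.0725 [[279.76974561 -36.65292404]
 [329.54925788 -37.66380868]]
-0.2325 [[287.73208992 125.45240078]
 [331.41685433 124.62322867]]
-0.0865 [[285.5, -38.0], [321.7, -38.7]]
-0.0985 [[286.2, -22.4], [322.0, -23.1]]
-0.2065 [[291.8, 103.0], [324.2, 102.3]]
-0.2185 [[292.4, 115.4], [324.4, 114.8]]
```

View pics/w9.png

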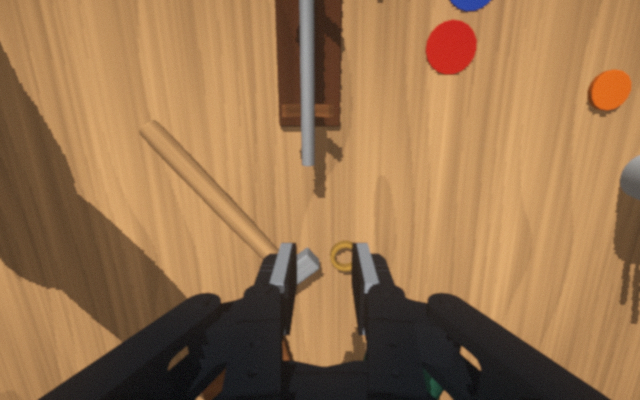

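The wrist view shows the rod's -y end at row ~165 and the base's -y edge at row ~127. The overhang should be 40 mm.

```bash
python3 - <<'E'
from h import *
f=grab('wrist'); S=cv2.GaussianBlur(f['img'],(3,3),0)[...,2].astype(int)
def edge(u,a,b,sgn): # subpixel row of the strongest gradient
    d=sgn*(S[2:,u]-S[:-2,u]); k=a+np.argmax(d[a:b]); w=d[k-1:k+2]; return k+1+0.5*(w[0]-w[2])/(w[0]-2*w[1]+w[2]),d[k]
for u in (288,292,296,322,326,330):
    r,q=edge(u,118,135,1); print('base',u,r,q,ray(f,[u,r],.008)[0].round(4))
for u in (304,306,308,310):
    r,q=edge(u,155,172,1); r2,q2=edge(u,155,172,-1); print('rod',u,r,q,r2,q2,ray(f,[u,r],.048)[0].round(4)); print(S[156:172,u])
E
```

```text
base 288 132.29166666666666 51 [ 0.4103 -0.2396  0.008 ]
base 292 131.5 48 [ 0.415  -0.2388  0.008 ]
base 296 131.41304347826087 52 [ 0.4196 -0.2387  0.008 ]
base 322 126.92857142857143 25 [ 0.4496 -0.2342  0.008 ]
base 326 131.34615384615384 29 [ 0.4541 -0.2392  0.008 ]
base 330 131.3 44 [ 0.4587 -0.2393  0.008 ]
rod 304 166.375 20 156.5 1 [ 0.4298 -0.2713  0.048 ]
[152 152 151 152 152 152 152 152 153 157 166 177 185 188 188 188]
rod 306 166.625 18 156.5 1 [ 0.4319 -0.2716  0.048 ]
[157 157 156 156 156 156 155 156 156 157 164 174 182 185 185 185]
rod 308 166.4 20 157.0 1 [ 0.4341 -0.2714  0.048 ]
[151 151 150 151 151 151 151 151 151 153 162 173 181 185 186 186]
rod 310 166.3125 30 160.83333333333334 1 [ 0.4362 -0.2714  0.048 ]
[132 133 133 133 134 133 133 134 134 138 151 168 178 182 183 183]
```

```bash
python3 - <<'E'
from h import *
f=grab('wrist'); print(f['T'][:3,3])
for u in (284,292,298,318,326,334,350): print(u,f['img'][96:140,u,2].tolist())
E
```

```text
[ 0.4513582  -0.19600632  0.40086604]
284 [89, 92, 90, 90, 90, 88, 91, 93, 99, 110, 124, 125, 123, 118, 117, 119, 124, 124, 129, 131, 132, 125, 107, 95, 94, 87, 96, 93, 95, 88, 86, 91, 105, 111, 110, 118, 138, 174, 188, 195, 191, 193, 194, 191]
292 [86, 89, 86, 88, 85, 87, 90, 85, 95, 103, 110, 111, 106, 104, 99, 100, 99, 103, 113, 111, 114, 108, 99, 93, 86, 88, 92, 92, 92, 83, 86, 94, 108, 116, 116, 116, 147, 183, 202, 202, 198, 202, 201, 200]
298 [91, 91, 94, 93, 94, 91, 91, 94, 97, 107, 111, 107, 111, 106, 104, 104, 103, 104, 110, 115, 111, 108, 99, 97, 95, 93, 96, 93, 95, 90, 86, 96, 110, 116, 116, 119, 148, 185, 198, 201, 203, 202, 203, 204]
318 [60, 55, 58, 57, 62, 57, 59, 64, 79, 110, 124, 130, 131, 123, 125, 121, 121, 127, 132, 135, 134, 113, 85, 64, 63, 61, 59, 62, 60, 61, 68, 78, 95, 104, 105, 105, 104, 102, 107, 107, 102, 103, 101, 104]
326 [95, 95, 96, 94, 91, 93, 91, 93, 101, 114, 128, 128, 127, 121, 125, 120, 118, 122, 128, 135, 137, 131, 117, 102, 94, 90, 89, 92, 90, 90, 78, 88, 97, 101, 107, 119, 147, 156, 156, 156, 159, 150, 130, 116]
334 [98, 98, 99, 99, 99, 98, 100, 97, 97, 96, 96, 93, 97, 100, 95, 97, 99, 101, 100, 99, 97, 98, 101, 98, 100, 99, 99, 98, 97, 93, 84, 87, 93, 97, 102, 127, 159, 177, 182, 180, 176, 179, 179, 176]
350 [177, 174, 173, 171, 173, 170, 175, 169, 169, 170, 172, 169, 174, 171, 173, 168, 179, 177, 179, 179, 180, 177, 181, 181, 179, 179, 179, 180, 179, 179, 180, 179, 182, 182, 187, 191, 189, 187, 189, 189, 190, 187, 188, 191]
```

All estimates say the rod is about 2.5 mm too far toward +y. I regrip it at the middle, lift slightly, shift it and set it down.

apply_moves --rows '[[40, [-7, 60, -30], -0.003], [40, [-14, 120, -60], -0.005], [40, [-14, 120, -110], -0.005], [40, [-14, 120, -160], -0.005], [40, [-14, 120, -200], -0.005], [40, [-14, 120, -222], -0.005], [40, [-14, 120, -227], -0.005], [40, [-14, 120, -227], -0.005], [0, [-14, 120, -227], -0.005], [0, [-14, 120, -227], -0.005], [0, [-14, 120, -227], -0.005], [0, [-14, 120, -227], -0.005]]'

```text
t: 32.3
tool_pos: [0.4353, -0.1506, 0.0337]
eef_rot: [1.0, -0.01, 0.001, -0.0]
wrist_force: [-4.1, 0.3, 5.2]
opening: 0.0119
```

apply_moves --rows '[[0, [0, 0, 4], 0], [0, [0, 0, 6], 0], [0, [0, -2.5, 6], 0], [0, [0, -2.5, 6], 0], [0, [0, -2.5, 3], 0], [0, [0, -2.5, 0], 0], [0, [0, -2.5, -1], 0], [0, [0, -2.5, -1], 0], [10, [0, -2.5, -1], 0], [30, [0, -2.5, -1], 0], [40, [0, -2.5, -1], 0], [40, [0, -2.5, -1], 0]]'

```text
t: 33.8
tool_pos: [0.4354, -0.1531, 0.0325]
eef_rot: [1.0, -0.01, 0.001, -0.0]
wrist_force: [1.4, -0.0, 0.5]
opening: 0.0337
```

apply_moves --rows '[[40, [0, 0, 30], 0], [40, [0, 0, 80], 0], [60, [0, 10, 130], 0], [70, [0, 55, 150], 0], [70, [0, 110, 150], 0], [70, [0, 160, 150], 0], [70, [0, 205, 150], 0], [70, [0, 240, 150], 0], [70, [0, 240, 150], 0]]'

```text
t: 34.92
tool_pos: [0.4349, 0.0899, 0.182]
eef_rot: [1.0, -0.007, 0.001, -0.0]
wrist_force: [-0.2, -0.3, 0.4]
opening: 0.0598
```

```bash
python3 rc.py; cat > lid.py <<'E'
from h import *
import sys
# lid top circles in the wrist view: fitted to the upper-face contour (brightness split)
f=grab('wrist'); o=bot.get_obs(); print(o['tool_pos'],o['t'])
for n in HSV:
    m,c=blobs(f,*HSV[n],None,400)
    for k in c[:2]:
        x,y,w,h=cv2.boundingRect(k); e=cv2.fitEllipse(cv2.convexHull(k)); print(n,(x,y,w,h),np.round(e[0],1),np.round(e[1],1),ray(f,e[0],.064)[0].round(4))
E
python3 lid.py
```

```text
[0.4351849  0.08664079 0.18238984] 0.05981418668197971 35.025 [ 0.70070224 -0.65383733 -0.22564732]
(331, 289, 163, 10)
rod [0.02371303 0.43920158]
[[ 0.4380645  -0.03064157  0.048     ]
 [ 0.43283746 -0.27427456  0.048     ]] len 0.24363299341094338 mid y -0.15245806287076563 x 0.43558633611343534
[0.43529396 0.08594067 0.18249977] 35.075
red (290, 183, 49, 50) [313.7 207.3] [48.9 49.8] [0.4277 0.0721 0.064 ]
green (313, 16, 57, 62) [341.4  46.9] [55.9 61.4] [0.4507 0.1918 0.064 ]
green (457, 248, 50, 45) [481.7 269.8] [43.6 51.3] [0.5714 0.0119 0.064 ]
blue (300, 107, 53, 54) [326.3 133.1] [52.8 53.5] [0.439  0.1316 0.064 ]
```

The rod middle is now at y ≈ -0.1525 in the top view, matching the stand's centre. Now the jars go back, red first.

apply_moves --rows '[[70, [-10, -13, -10], 0], [70, [-10, -13, -50], 0], [70, [-10, -13, -95], 0], [70, [-10, -13, -130], 0], [70, [-10, -13, -147], 0], [70, [-10, -13, -151], 0], [70, [-10, -13, -151], 0], [0, [-10, -13, -151], 0], [0, [-10, -13, -151], 0], [0, [-10, -13, -151], 0], [0, [-10, -13, -151], 0]]'

```text
t: 36.45
tool_pos: [0.4259, 0.0728, 0.0325]
eef_rot: [1.0, -0.01, 0.002, 0.0]
wrist_force: [-1.0, -0.4, 6.5]
opening: 0.0409
```

apply_moves --rows '[[0, [0, 0, 20], 0], [0, [0, 0, 55], 0], [0, [0, 0, 90], 0], [0, [0, 0, 105], 0], [0, [20, -27, 110], 0], [0, [52, -70, 110], 0], [0, [86, -116, 110], 0], [0, [120, -161, 110], 0], [0, [150, -202, 110], 0], [0, [165, -224, 110], 0], [0, [165, -224, 110], 0], [0, [165, -224, 110], 0]]'

```text
t: 37.95
tool_pos: [0.5902, -0.1497, 0.1424]
eef_rot: [1.0, -0.01, 0.001, -0.0]
wrist_force: [-0.3, 0.5, -0.4]
opening: 0.0408
```

apply_moves --rows '[[0, [0.5, -1, -30], 0], [0, [0.5, -1, -65], 0], [0, [0.5, -1, -90], 0], [0, [0.5, -1, -103], 0], [0, [0.5, -1, -109], 0], [0, [0.5, -1, -111], 0], [0, [0.5, -1, -111], 0], [45, [0.5, -1, -111], 0], [70, [0.5, -1, -111], 0], [70, [0.5, -1, -111], 0], [70, [0.5, -1, -90], 0], [70, [0.5, -1, -50], 0]]'

```text
t: 39.45
tool_pos: [0.5898, -0.1506, 0.093]
eef_rot: [1.0, -0.01, 0.0, -0.001]
wrist_force: [2.0, -1.2, 0.8]
opening: 0.0598
```

apply_moves --rows '[[70, [0, 0, 40], 0], [70, [-20, 40, 50], 0], [70, [-50, 95, 50], 0], [70, [-80, 150, 50], 0], [70, [-115, 205, 50], 0], [70, [-140, 255, 50], 0], [70, [-153, 284, 50], 0], [70, [-153, 284, 50], 0], [70, [-153, 284, 50], 0]]'

```text
t: 40.58
tool_pos: [0.4378, 0.1328, 0.144]
eef_rot: [1.0, -0.01, 0.001, -0.001]
wrist_force: [-0.2, 0.1, 1.2]
opening: 0.0598
```

```bash
cat > chk.py <<'E'
from h import *
import sys
# lid top face (bright) from the top camera at z=.063 vs. coaster measured earlier
t=grab('top','t9.png'); o=bot.get_obs(); print(o['tool_pos'],o['t'])
for n,v,co in (('red',210,(.591,-.1506)),('green',138,(.6039,-.0234)),('blue',172,(.6071,-.0877))):
    lo,hi=HSV[n]; m,c=blobs(t,[lo[0],lo[1],v],hi,(290,150,440,220))
    if c: e=cv2.fitEllipse(cv2.convexHull(c[0])); print(n,np.round(e[1],1),(ray(t,e[0],.063)[0,:2]).round(4),'minus coaster mm',((ray(t,e[0],.063)[0,:2]-co)*1000).round(1))
E
python3 chk.py; python3 lid.py
```

```text
[0.43784752 0.13229873 0.1438312 ] 40.625
red [33.7 40.8] [ 0.5852 -0.1414] minus coaster mm [-5.8  9.2]
green [32.7 33.1] [ 0.5944 -0.0201] minus coaster mm [-9.5  3.3]
blue [32.3 32.8] [ 0.5972 -0.0792] minus coaster mm [-9.9  8.5]
[0.43779951 0.13212687 0.14366394] 40.675
green (309, 84, 63, 65) [340.3 115.9] [61.9 64.3] [0.4507 0.1925 0.064 ]
blue (295, 175, 58, 59) [323.9 204.3] [57.9 58.6] [0.4389 0.1332 0.064 ]
blue (462, 370, 33, 30) [477.7 387.5] [24.1 40.5] [ 0.5633 -0.0306  0.064 ]
```

apply_moves --rows '[[70, [0, 0.5, -20], 0], [70, [0, 0.5, -60], 0], [70, [0, 0.5, -90], 0], [70, [0, 0.5, -107], 0], [70, [0, 0.5, -112], 0], [70, [0, 0.5, -112], 0], [0, [0, 0.5, -112], 0], [0, [0, 0.5, -112], 0], [0, [0, 0.5, -112], 0], [0, [0, 0.5, -112], 0]]'

```text
t: 41.92
tool_pos: [0.4383, 0.1325, 0.0326]
eef_rot: [1.0, -0.011, 0.002, -0.001]
wrist_force: [-0.5, -2.1, 5.5]
opening: 0.0405
```

apply_moves --rows '[[0, [0, 0, 20], 0], [0, [0, 0, 55], 0], [0, [0, 0, 90], 0], [0, [0, 0, 105], 0], [0, [20, -26, 110], 0], [0, [53, -69, 110], 0], [0, [88, -114, 110], 0], [0, [122, -159, 110], 0], [0, [153, -199, 110], 0], [0, [169, -220, 110], 0], [0, [169, -220, 110], 0], [0, [169, -220, 110], 0]]'

```text
t: 43.42
tool_pos: [0.6063, -0.0861, 0.1417]
eef_rot: [1.0, -0.011, 0.001, -0.002]
wrist_force: [0.0, 1.1, -2.4]
opening: 0.0405
```

apply_moves --rows '[[0, [0, -0.5, -30], 0], [0, [0, -0.5, -65], 0], [0, [0, -0.5, -90], 0], [0, [0, -0.5, -103], 0], [0, [0, -0.5, -109], 0], [0, [0, -0.5, -111], 0], [0, [0, -0.5, -111], 0], [45, [0, -0.5, -111], 0], [70, [0, -0.5, -111], 0], [70, [0, -0.5, -111], 0], [70, [0, -0.5, -90], 0], [70, [0, -0.5, -50], 0]]'

```text
t: 44.92
tool_pos: [0.6054, -0.0866, 0.0922]
eef_rot: [1.0, -0.011, -0.0, -0.002]
wrist_force: [0.3, -0.3, 0.5]
opening: 0.0598
```

apply_moves --rows '[[70, [0, 0, 40], 0], [70, [-20, 40, 50], 0], [70, [-50, 95, 50], 0], [70, [-80, 150, 50], 0], [70, [-110, 205, 50], 0], [70, [-140, 255, 50], 0], [70, [-157, 281, 50], 0], [70, [-157, 281, 50], 0], [70, [-157, 281, 50], 0]]'

```text
t: 46.05
tool_pos: [0.4495, 0.1937, 0.1432]
eef_rot: [1.0, -0.012, 0.001, -0.002]
wrist_force: [0.1, -0.6, -0.9]
opening: 0.0599
```

```bash
python3 lid.py
```

```text
[0.44965534 0.19330631 0.1430793 ] 46.1
green (296, 177, 58, 58) [324.6 205.4] [56.8 57.9] [0.4509 0.1942 0.064 ]
green (451, 367, 40, 33) [467.9 384.6] [30.4 44.9] [0.5656 0.0353 0.064 ]
```

apply_moves --rows '[[70, [0.5, 0.5, -20], 0], [70, [0.5, 0.5, -60], 0], [70, [0.5, 0.5, -90], 0], [70, [0.5, 0.5, -107], 0], [70, [0.5, 0.5, -112], 0], [70, [0.5, 0.5, -112], 0], [0, [0.5, 0.5, -112], 0], [0, [0.5, 0.5, -112], 0], [0, [0.5, 0.5, -112], 0], [0, [0.5, 0.5, -112], 0]]'

```text
t: 47.35
tool_pos: [0.4508, 0.1937, 0.0321]
eef_rot: [1.0, -0.012, 0.001, -0.002]
wrist_force: [-1.4, -0.5, 6.0]
opening: 0.0406
```

apply_moves --rows '[[0, [0, 0, 20], 0], [0, [0, 0, 55], 0], [0, [0, 0, 90], 0], [0, [0, 0, 105], 0], [0, [20, -28, 110], 0], [0, [50, -70, 110], 0], [0, [82, -115, 110], 0], [0, [112, -158, 110], 0], [0, [139, -196, 110], 0], [0, [154, -217, 110], 0], [0, [154, -217, 110], 0], [0, [154, -217, 110], 0]]'

```text
t: 48.85
tool_pos: [0.6038, -0.022, 0.1413]
eef_rot: [1.0, -0.012, 0.0, -0.003]
wrist_force: [-0.7, 1.2, -1.3]
opening: 0.0404
```

apply_moves --rows '[[0, [0, -0.5, -30], 0], [0, [0, -0.5, -65], 0], [0, [0, -0.5, -90], 0], [0, [0, -0.5, -103], 0], [0, [0, -0.5, -109], 0], [0, [0, -0.5, -111], 0], [0, [0, -0.5, -111], 0], [45, [0, -0.5, -111], 0], [70, [0, -0.5, -111], 0], [70, [0, -0.5, -111], 0], [70, [0, -0.5, -90], 0], [70, [0, -0.5, -50], 0]]'

```text
t: 50.35
tool_pos: [0.6029, -0.0225, 0.0918]
eef_rot: [1.0, -0.012, -0.001, -0.002]
wrist_force: [1.7, 0.9, 1.4]
opening: 0.0596
```

apply_moves --rows '[[70, [0, 0, 40], 0], [70, [-20, 40, 60], 0], [70, [-50, 95, 80], 0], [70, [-80, 150, 80], 0], [70, [-110, 205, 80], 0], [70, [-140, 255, 80], 0], [70, [-150, 300, 80], 0], [70, [-150, 320, 80], 0], [70, [-150, 320, 80], 0]]'

```text
t: 51.48
tool_pos: [0.4535, 0.2981, 0.1725]
eef_rot: [1.0, -0.011, 0.0, -0.003]
wrist_force: [0.3, -0.8, -0.7]
opening: 0.0596
```

```bash
python3 rc.py; python3 - <<'E'
from h import *
t=grab('top','t10.png'); s=grab('scene')
cv2.imwrite('pics/fin.png',np.vstack([cv2.resize(t['img'][150:325,290:490],None,fx=3,fy=3,interpolation=cv2.INTER_CUBIC)[:,:600],]))
a=cv2.resize(t['img'][155:220,290:440],None,fx=5.2,fy=4.6,interpolation=cv2.INTER_CUBIC); b=cv2.resize(s['img'][130:250,210:530],(780,292),interpolation=cv2.INTER_CUBIC)
cv2.imwrite('pics/fin.png',np.vstack([a[:,:780],b]))
# per-lid: white body/coaster comparison: coaster outline = full colour hull; lid top via split on V
h=cv2.cvtColor(t['img'],cv2.COLOR_BGR2HSV)
for n in HSV:
    m,c=blobs(t,*HSV[n],(290,150,440,220)); print(n,cv2.boundingRect(np.vstack(c)),np.percentile(h[...,2][m>0],[5,20,40,60,80,95]))
E
```

```text
[0.45393302 0.29525127 0.17239072] 0.06008215103833141 51.575 [0.89744076 0.46951117 0.0906786 ]
(331, 289, 163, 10)
rod [0.02309385 0.43905256]
[[ 0.4380645  -0.03064157  0.048     ]
 [ 0.43283746 -0.27427456  0.048     ]] len 0.24363299341094338 mid y -0.15245806287076563 x 0.4355317199769163
red (384, 175, 40, 37) [114. 131. 133. 136. 140. 234.]
green (306, 167, 34, 37) [ 87. 149. 152. 155. 157. 162.]
blue (346, 165, 34, 37) [105. 117. 191. 194. 198. 207.]
```

View pics/fin.png

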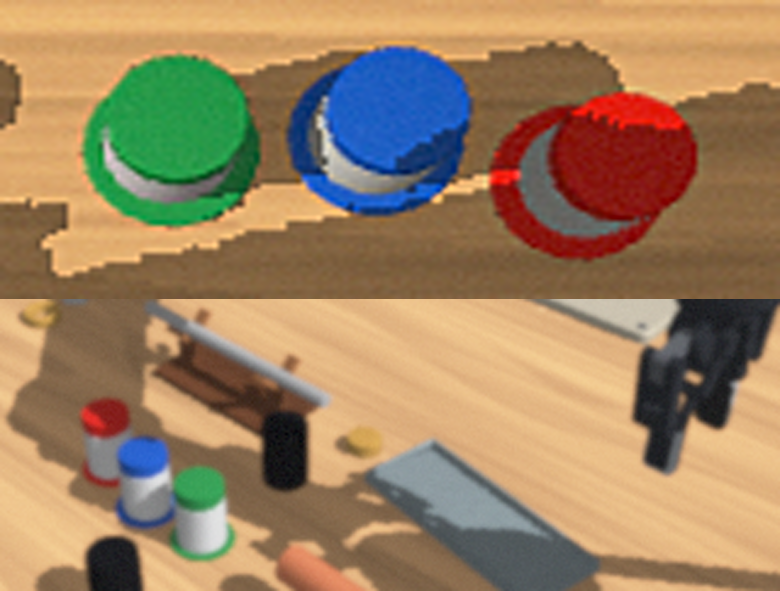

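All three jars stand upright on their own colours and the rod lies in both Vs. From the crop, the lid top circles are centred at green (177,117), blue (398,108) and red (624,154). I convert these for a centring check.

```bash
python3 - <<'E'
from h import *
t=grab('top')
for n,u,co in (('g',(177.5,117.5),(.6039,-.0234)),('b',(398.5,108.5),(.6071,-.0877)),('r',(624,154.5),(.591,-.1506))):
    p=np.array([(u[0]+.5)/5.2-.5+290,(u[1]+.5)/4.6-.5+155]); q=ray(t,p,.063)[0,:2]; print(n,p.round(1),q.round(4),((q-co)*1000).round(1))
E
```

```text
g [323.7 180.2] [ 0.6044 -0.0224] [0.5 1. ]
b [366.2 178.2] [ 0.6069 -0.0862] [-0.2  1.5]
r [409.6 188.2] [ 0.5913 -0.151 ] [ 0.3 -0.4]
```

```bash
python3 -c "
from bench import bot
print(bot.hand_in())"
```

```text
the job is handed in; nothing more can be done
None
```

The job is done and handed in at about 52 s of the 125 s. I moved the three jars to the tray, then drew the rod out in two grasps (58 mm, then fully out). I laid it in both Vs of the stand, then put each jar back on the coaster of its lid's colour.

**Jars:** In the last pictures all three stand upright, with lid centres within about 1.5 mm of the coaster centres. I read those lid edges by eye from a zoomed crop, because the automatic lid mask had merged with the coasters and gave wrong values.

**Rod:** It lies in both Vs with its middle at y = -0.1525 m, x = 0.4355 m. I regripped it once and shifted it 2.5 mm toward -y after a first placing that was slightly off.

**Disagreement:** The cameras put the stand's centre anywhere from y = -0.1515 to about -0.155 m. The rod's centring along the stand is therefore only sure to about 1–2.5 mm.

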